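# Clamp the lid of the round electrode canister

### The job

Two containers with open draw latches lie on the welding table: a round canister and a square-sided case. Close the draw latch of the round canister: tip its wire bail forward over the keeper on the lid, then swing the lever back and press it down flat, over centre, so that the lid is clamped shut and the latch stays closed by itself. Leave the latch of the square case as it is.

Things in the scene. Friction and masses are not known exactly. Their poses are not given: they have to be found in the camera images.
- canister_pivot (a point): Lever pivot on top of the round canister (lying grey steel cylinder, 92 mm across, fixed, on rubber feet), 118 mm above the table. Axes: x level along the canister towards its lid, y across, z up. All (x, z) below are mm from here in these axes. Canister from x=-250 to 30, then the lid to 70; top of its flat plates z=-14. Only latch and keeper stand higher.
- canister_lever (a joint): Lever angle, rad: steel strip 22 wide, 5 thick, 66 mm long. 0: flat, closed, tip at (-66, 5). Grows as the tip rises: 1.57 upright; start 1.95-2.2, leaning to the lid, tip about (33, 57); stop 2.25. 1 N friction holds it. With the bail hooked, swinging it back takes up to 15 N near the tip; past dead centre (0.35) it stays down.
- canister_bar (a point): Middle of the cross bar of the bail, a U of 6 mm wire, 54 wide, straddling the lever, hinged to it 20 mm from the pivot; bar 68 mm from that hinge. Starts upright, tipped 10-28 deg back (-x) on its stop, bar about (-17, 83). Swings freely: pushed to +x past upright it falls on the lid plate beyond the keeper, bar about (65, -11). It stays down as the lever swings back.
- canister_keeper (a point): Seat on the keeper, a steel hook 14 wide on the canister's lid, top at z=5, lip overhanging to +x. As the lever swings back, the bar is drawn to -x behind it, under the lip. This point lies on the upright face that the bar bears on: (44, -7) with the lid shut, about 5 mm farther in +x at the start. Axes as the pivot's.
- canister_lid (a joint): Opening of the canister's lid about its hinge at the bottom, rad: 0 fully seated; about 0.055 at the start (a springy gasket holds it 5 mm ajar at the top; if merely pushed it springs back); below 0.03 when clamped by the latch.
- case_lever (a joint): Lever angle of the same kind of latch on the square-sided grey case (94 mm wide, same length and height) that lies on the other side of the table. Starts at 1.95-2.2 rad; to be left alone.
- case_bail (a joint): Angle of the square case's bail relative to its lever, rad: about 3.98 at the start, tipped back; to be left alone.

How it is judged:
By the outcome, as a careful person would: the job done as asked, in the order asked, and still so for the second after the job is handed in, with the robot touching nothing.
It also fails if it takes over 40 s, if anything falls off the work surface, if the arm or the gripper's body presses on something with over 40 N, if the wrist force passes 120 N, or if a joint passes its speed limit or range.

### The arm

A 6-joint arm with a two-finger parallel gripper is mounted at the origin on the work surface. World frame = base frame: x ahead of the robot, y to its left, z up, the work surface at z = 0. Lengths are in m, angles in rad, forces in N, time in s.
With the tool pointing down it reaches from about 0.35 to 0.775 m from the base axis. Payload 7.3 kg.
Tool frame: the origin (TCP) lies on the mounting face of the last link; the fingertips stand 178 mm ahead of it and the grasp point (between the pads) lies 159 mm ahead of it; z points along the fingers, y is the direction in which the jaws open and shut (so a half turn about z gives the same grasp; the last joint's range is limited). The gripper opens to 92 mm and grips with 3 to 60 N. Pads are 19 mm wide; open, the fingers measure 130 mm over their backs; the gripper's body (75 mm by 190 mm) begins 47 mm behind the grasp point.
Start: joints at [0.967, 0.342, 1.524, -0, 1.275, -0.146], TCP at [0.232, 0.471, 0.405] pointing down, gripper open.
Joint ranges: [-2.53, 2.53], [-0.77, 2.02], [0.04, 2.7], [-1, 4.14], [0.28, 2.66], [-3.11, 3.11]. Speed limits (rad/s): [2.57, 2.57, 3.14, 3.14, 3.14, 3.14].

### API

Orientations are given as a rotation vector (axis times angle).
In Python, from workcell import manip gives the robot as it stands. Calls block until the motion is done:
- manip.movep(position, orientation): joint-space move of the TCP to a pose.
- manip.movel(position, speed=0.15, rotation=None, force_limit=None): straight line of the TCP; rotation=None keeps the orientation; speed is the mean speed in m/s. With force_limit (N) it stops when the force on the tool has changed by that much, and returns True; else False.
- manip.goto_joints(angles): joint-space move.
- manip.move_gripper(opening): finger opening in m; the grip force is fixed at half the most; returns when the fingers have stopped.
- manip.sleep(seconds).
- manip.ik(position, orientation): joint angles nearest the present ones, or None.
- manip.get_state(): the state.
- manip.get_image(name): name is "scene" or "top"; returns (picture, depth): 420x560x3 uint8, blue, green, red; 420x560 float32, m along the optical axis (not along the pixel's ray), 0 where there is no reading.
- manip.calibration(name): a dict with "fov_y" (degrees; the focal length in pixels is half the picture's height over the tangent of half this angle, whatever the lens; pixels are square), "cx", "cy" (the principal point, pixels), "k1" (the pictures are not rectified: a ray, as slopes to the right and down, at radius r is drawn at 1 + k1 r^2 times it, then the intrinsics apply), "eye" and "rotation" of the camera in the world. Camera axes: x right, y down, z forward; pixel columns grow to the right and rows downward; lengths in m; the calibration is good to about 2 mm. A picture is of the moment at which its call begins. calibration takes no time and is no camera call.
A pose or a line that the arm cannot do raises manip.PlanningError and nothing moves.
- manip.sign_off(): hands the job in, once; it reports no verdict.
The state is a dict: "time": time; "joint_pos": joint angles; "dq": joint speeds; "joint_efforts": joint torques, N m; "eef_pos": TCP position; "tcp_rot": TCP orientation; "force": force on the tool from outside, world axes, zero at the start; "moment": the same for the moment, N m; "opening": finger opening in m.
Only numpy, scipy, OpenCV 4.12 (cv2) and the standard library are available. Lean on these libraries where they do the work, as an engineer would, in place of code of your own. Each camera call takes 0.05 s, during which the arm holds its last target. There are 200 camera calls.

## Working session

There is one attempt and no reset: what is moved stays moved. The work goes in short steps, each a Python script; the robot and the scene stay as the last script left them, time stands still between calls to the robot, and variables do not carry over. Pictures are saved under pics/ and viewed, about 8 in all and at most 12, crops included, and the job is handed in when it is done.

```bash
mkdir -p pics; cat > h.py <<'E'
import numpy as np, cv2
from workcell import manip
def grab(name):
    im,d=manip.get_image(name); return im,d,manip.calibration(name)
def K(c):
    f=210/np.tan(np.radians(c['fov_y'])/2)
    return f
def unproj(u,v,d,c):
    f=K(c); xd=(np.asarray(u,float)-c['cx'])/f; yd=(np.asarray(v,float)-c['cy'])/f
    x,y=xd.copy(),yd.copy()
    for _ in range(20):
        s=1+c['k1']*(x*x+y*y); x,y=xd/s,yd/s
    p=np.stack([x*d,y*d,d+0*x],-1)
    return p@np.array(c['rotation']).T+np.array(c['eye'])
def cloud(d,c):
    v,u=np.mgrid[0:420,0:560]
    P=unproj(u,v,d,c); P[d<=0]=np.nan
    return P
def proj(p,c):
    q=(np.atleast_2d(p)-np.array(c['eye']))@np.array(c['rotation'])
    x,y=q[:,0]/q[:,2],q[:,1]/q[:,2]; s=1+c['k1']*(x*x+y*y); f=K(c)
    return np.stack([x*s*f+c['cx'],y*s*f+c['cy']],-1)
E
python3 - <<'E'
from h import *
for n in ("scene","top"):
    im,d,c=grab(n); cv2.imwrite(f"pics/{n}0.png",im); np.savez(f"{n}0.npz",im=im,d=d)
    print(n,c)
a=cv2.imread("pics/scene0.png");b=cv2.imread("pics/top0.png")
cv2.imwrite("pics/both0.png",cv2.resize(np.vstack([a,b]),(400,600)))
print(manip.get_state())
E
```

```text
scene {'fov_y': 52.242972652357786, 'cx': 279.88329774019405, 'cy': 207.34852575460178, 'k1': -0.09569850316266058, 'eye': array([ 1.09668817, -0.36835288,  0.61457977]), 'rotation': array([-2.06600658, -1.00312889,  0.51099848])}
top {'fov_y': 57.66056602239584, 'cx': 279.70523561714106, 'cy': 214.2092353009752, 'k1': -0.04753203553612767, 'eye': array([0.51288096, 0.00113274, 0.79399571]), 'rotation': array([-2.17053372,  2.20048078, -0.13614416])}
{'time': 0.1, 'joint_pos': array([ 9.67004287e-01,  3.42636841e-01,  1.52489175e+00, -9.66523052e-06,
        1.27538871e+00, -1.46031883e-01]), 'dq': array([ 7.65079142e-05, -9.71107727e-05, -1.23631230e-03,  1.73015692e-03,
       -7.09582604e-04,  1.12103655e-04]), 'joint_efforts': array([ 2.42436530e-03, -4.32002056e+01, -2.44695908e+01,  7.20434426e-02,
        5.24982519e-02, -2.46977896e-05]), 'eef_pos': array([0.23194991, 0.47085633, 0.40413309]), 'tcp_rot': array([-7.12673824e-01, -3.05919975e+00,  1.94123860e-03]), 'force': array([-0.60246023,  0.08464499,  0.67789528]), 'moment': array([-0.02388596,  0.01427139,  0.01277334]), 'opening': 0.09182128057195701}
```

View pics/top0.png

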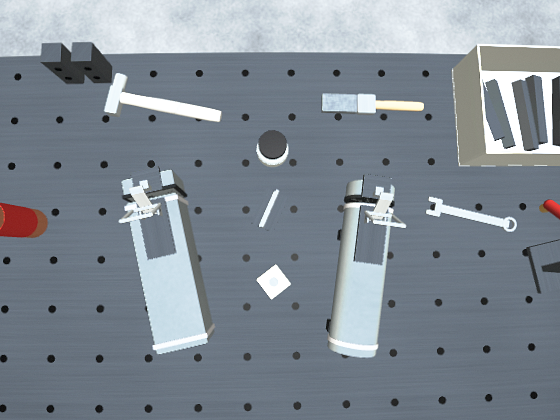

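View pics/scene0.png

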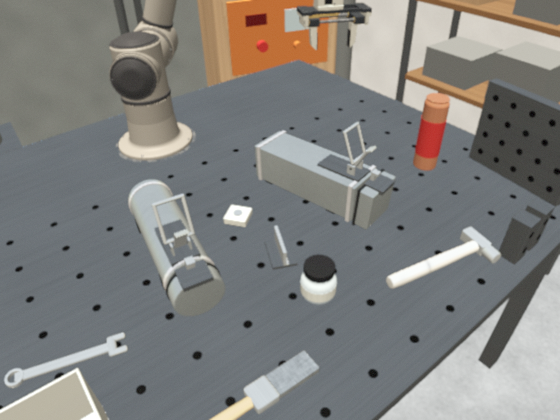

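```bash
sed -i "s/np.array(c\['rotation'\])/cv2.Rodrigues(np.array(c['rotation']))[0]/" h.py
cat > fit.py <<'E'
from h import *
from scipy.optimize import least_squares
pts=[];
for n in ("scene","top"):
    z=np.load(f"{n}0.npz"); c=manip.calibration(n); P=cloud(z['d'],c).reshape(-1,3)
    tab=P[np.abs(P[:,2])<0.01]; print(n,"table z",np.nanmedian(tab[(tab[:,0]>.3)&(tab[:,0]<.7),2]))
    pts.append(P)
P=np.vstack(pts); P=P[~np.isnan(P).any(1)]
Q=P[(P[:,0]>.25)&(P[:,0]<.75)&(P[:,1]<-.03)&(P[:,1]>-.28)&(P[:,2]>.025)]
B=Q[Q[:,2]<.1]
def res(p):  # y=p0+p1*(x-.5), zc=p2
    d=(B[:,1]-p[0]-p[1]*(B[:,0]-.45))/np.hypot(1,p[1])
    return np.hypot(d,B[:,2]-p[2])-.046
s=least_squares(res,[-.13,0,.055],loss='soft_l1',f_scale=.002)
print(s.x,np.median(np.abs(s.fun)),len(B))
u=np.array([1,s.x[1],0]);u/=np.hypot(1,s.x[1]); w=np.array([-u[1],u[0],0]); o=np.array([.45,s.x[0],0])
np.savez('axis.npz',u=u,w=w,o=o)
for n,p in zip(("scene","top"),pts):
    A=p[~np.isnan(p).any(1)]; l=(A-o)@u; t=(A-o)@w; m=(np.abs(t)<.042)&(A[:,2]>.03)&(np.abs(l)<.3)
    print(n,"body along: ",np.percentile(l[m],[0,.5,1,99,99.5,100]).round(4))
    h=(np.abs(t)<.045)&(A[:,2]>.107)&(A[:,2]<.25)&(np.abs(l)<.25)
    H=np.c_[l,t,A[:,2]][h]; print(len(H))
    for zb in np.arange(.105,.22,.01):
        k=H[(H[:,2]>=zb)&(H[:,2]<zb+.01)]
        if len(k): print(zb.round(3),len(k),k.min(0).round(3),np.median(k,0).round(3),k.max(0).round(3))
E
python3 fit.py
python3 - <<'E'
import cv2,numpy as np
a=cv2.imread("pics/scene0.png")[170:320,110:260];b=cv2.imread("pics/top0.png")[165:265,325:425]
cv2.imwrite("pics/crop0.png",np.hstack([cv2.resize(a,(400,400),interpolation=2),cv2.resize(b,(400,400),interpolation=2)]))
E
```

```text
scene table z -1.6393966820626993e-05
top table z -0.0007888128272712791
[-0.17238336 -0.14681869  0.05322921] 0.000884338501709412 10886
scene body along:  [-0.1316 -0.1262 -0.1235  0.2007  0.2013  0.2036]
830
0.105 44 [ 0.113 -0.019  0.107] [ 0.127 -0.003  0.111] [0.174 0.016 0.115]
0.115 155 [ 0.115 -0.02   0.115] [ 0.161 -0.002  0.121] [0.178 0.016 0.125]
0.125 38 [ 0.119 -0.026  0.125] [ 0.129 -0.002  0.13 ] [0.133 0.019 0.135]
0.135 112 [ 0.122 -0.029  0.135] [ 0.128 -0.007  0.139] [0.14  0.026 0.145]
0.145 73 [ 0.119 -0.029  0.145] [ 0.124 -0.003  0.15 ] [0.144 0.026 0.155]
0.155 55 [ 0.115 -0.028  0.155] [ 0.12  -0.009  0.16 ] [0.15  0.026 0.165]
0.165 113 [ 0.113 -0.029  0.165] [ 0.15  -0.003  0.17 ] [0.16  0.026 0.175]
0.175 49 [ 0.11  -0.029  0.175] [0.113 0.02  0.18 ] [0.118 0.026 0.184]
0.185 45 [ 0.106 -0.028  0.185] [ 0.11  -0.023  0.19 ] [0.114 0.026 0.195]
0.195 144 [ 0.101 -0.028  0.195] [ 0.106 -0.002  0.202] [0.111 0.026 0.205]
0.205 2 [0.105 0.006 0.205] [0.106 0.012 0.205] [0.107 0.018 0.205]
top body along:  [-0.1313 -0.1278 -0.1263  0.1968  0.1996  0.2023]
749
0.105 20 [ 0.11  -0.016  0.107] [0.142 0.006 0.112] [0.168 0.016 0.115]
0.115 128 [ 0.11  -0.018  0.115] [ 0.143 -0.     0.121] [0.177 0.017 0.125]
0.125 18 [ 0.117 -0.018  0.125] [ 0.123 -0.001  0.126] [0.129 0.016 0.135]
0.135 141 [ 0.121 -0.024  0.135] [ 0.127 -0.001  0.139] [0.136 0.027 0.145]
0.145 69 [ 0.12  -0.026  0.145] [0.136 0.001 0.15 ] [0.142 0.026 0.155]
0.155 80 [ 0.116 -0.025  0.155] [ 0.142 -0.     0.16 ] [0.152 0.026 0.165]
0.165 127 [ 0.112 -0.025  0.165] [ 0.151 -0.001  0.169] [0.159 0.026 0.174]
0.175 19 [ 0.108 -0.025  0.175] [0.113 0.023 0.18 ] [0.115 0.026 0.184]
0.185 14 [ 0.105 -0.025  0.186] [0.109 0.024 0.19 ] [0.111 0.026 0.194]
0.195 131 [ 0.101 -0.026  0.196] [0.104 0.001 0.203] [0.109 0.026 0.205]
0.205 2 [ 0.104 -0.02   0.205] [ 0.105 -0.018  0.205] [ 0.105 -0.015  0.205]
```

View pics/crop0.png

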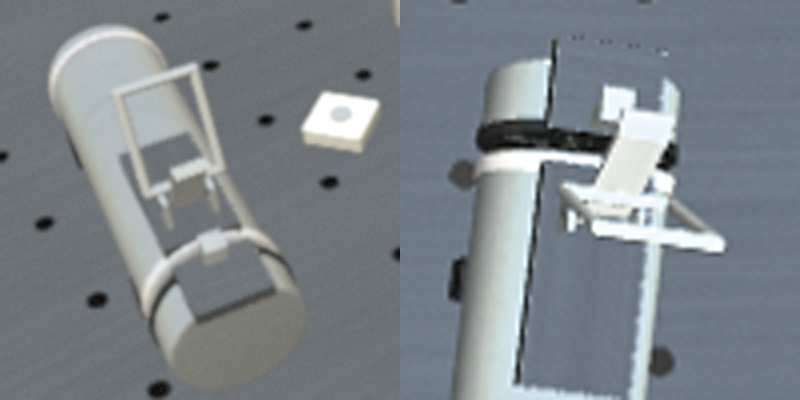

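The scene and crop pictures show the round canister on the right in the top view (columns 330–405, rows 178–355). Its bail is upright, with the bar at about l = 0.105 m, z = 0.203 m. The lever leans to the lid, with its tip at about l = 0.155 m, z = 0.172 m. The rear end, bail hinge and lever all put the pivot at about l = 0.121 m. First I push the bail over.

```bash
cat > c.py <<'E'
from h import *
from scipy.spatial.transform import Rotation as R
a=np.load('axis.npz'); u,w,o=a['u'],a['w'],a['o']
L0=.121; Z0=.118
rot=R.from_matrix(np.c_[-u,w,[0,0,-1]]).as_rotvec()
def W(x,z,t=0.): # mm in canister axes -> world
    return o+u*(L0+x/1e3)+w*(t/1e3)+np.array([0,0,Z0+z/1e3])
def T(xf,z,t=0.): # -x.. finger centre x, tip height z -> TCP
    return W(xf,z,t)+np.array([0,0,.178])
def look(tag,prt=True):
    out=[]
    for n,(h,wd) in (("scene",(slice(150,330),slice(90,270))),("top",(slice(150,270),slice(310,430)))):
        im,d,c=grab(n); np.savez(f"{n}{tag}.npz",im=im,d=d); out.append(cv2.resize(im[h,wd],(400,400),interpolation=2))
    cv2.imwrite(f"pics/{tag}.png",np.hstack(out))
def st():
    s=manip.get_state(); print('t %.2f'%s['time'],'F',s['force'].round(1),'pos',s['eef_pos'].round(4),'open',round(s['opening'],4))
E
python3 - <<'E'
from c import *
print(W(0,0),manip.ik(T(-45,72),rot),manip.ik(T(70,40),rot),manip.ik(T(-50,5),rot))
manip.move_gripper(0.0)
manip.movep(T(-50,110),rot); st()
manip.movel(T(-50,72),speed=.15); st()
hit=manip.movel(T(14,72),speed=.08,force_limit=15); print(hit); st()
manip.sleep(.3); look('b1'); st()
E
```

```text
[ 0.56971659 -0.18995999  0.118     ] [-0.47377597  0.42987729  1.49420535  0.          1.21751001 -1.8987951 ] [-0.41787491  0.66316645  1.17667299  0.          1.30175321 -1.84289404] [-0.47672504  0.49183039  1.59586753  0.          1.05389474 -1.90174417]
t 4.08 F [-1.2 -0.1  0.6] pos [ 0.5204 -0.182   0.4061] open 0.0003
t 4.47 F [-0.7 -0.1 -0.4] pos [ 0.5204 -0.1823  0.368 ] open 0.0005
False
t 5.42 F [-0.7  0.9  0.5] pos [ 0.5833 -0.1919  0.3681] open 0.0005
t 5.83 F [0.  0.3 0.2] pos [ 0.5835 -0.192   0.3681] open 0.0003
```

View pics/b1.png

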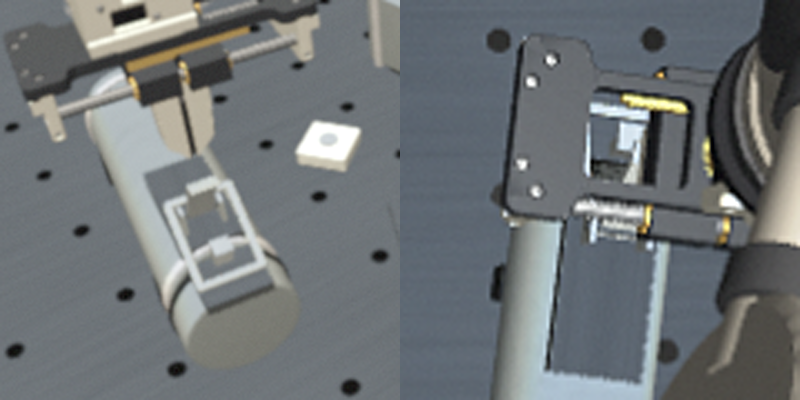

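The bail has swung over and lies on the lid plate beyond the keeper; the lever still leans toward the lid. Next I go round in front of the lever and swing it back along its arc.

```bash
python3 - <<'E'
from c import *
manip.movel(T(14,110),speed=.2); manip.movel(T(68,110),speed=.2)
print(manip.movel(T(68,45),speed=.15,force_limit=15)); st()
def P(a,r=56,dl=4):
    x,z=-r*np.cos(a)+dl*np.sin(a), r*np.sin(a)+dl*np.cos(a)
    return T(x+9.5,z)
for i,a in enumerate(np.r_[2.15,1.9:0.7:-.2]):
    hit=manip.movel(P(a),speed=.08,force_limit=30); print(round(a,2),hit,end=' '); st()
    if hit: break
look('b2')
E
```

```text
False
t 7.17 F [-0.1  0.1  0.8] pos [ 0.6368 -0.1999  0.3419] open 0.0003
2.15 False t 7.62 F [ 0.5 -0.2 -0.5] pos [ 0.6128 -0.1963  0.3419] open 0.0001
1.9 False t 7.95 F [0.3 0.4 0.3] pos [ 0.6007 -0.1945  0.3481] open 0.0004
1.7 False t 8.24 F [1.3 0.1 0.4] pos [ 0.5902 -0.193   0.351 ] open 0.0006
1.5 False t 8.53 F [-0.3 -0.7 -0.1] pos [ 0.5792 -0.1914  0.3521] open 0.0007
1.3 False t 8.82 F [-0.7 -0.8 -0.4] pos [ 0.5682 -0.1898  0.351 ] open 0.0001
1.1 False t 9.12 F [ 1.2 -1.   0.3] pos [ 0.5576 -0.1883  0.3478] open 0.0005
0.9 False t 9.41 F [ 2.3 -2.  -0.7] pos [ 0.5479 -0.1868  0.3423] open 0.0005
```

View pics/b2.png

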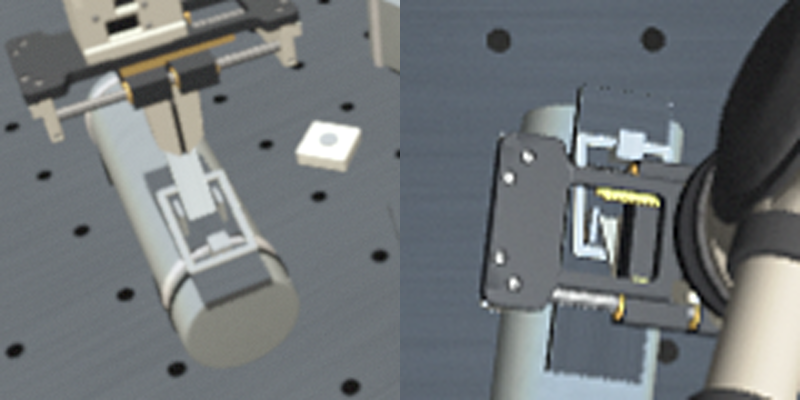

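The lever is past upright and the bar is drawn in under the keeper lip, with the load just starting. I continue down and press the lever flat.

```bash
python3 - <<'E'
from c import *
def P(a,r=57,dl=4):
    x,z=-r*np.cos(a)+dl*np.sin(a), r*np.sin(a)+dl*np.cos(a)
    return T(x+9.5,z)
for a in [.75,.6,.45,.3,.2]:
    hit=manip.movel(P(a),speed=.06,force_limit=35); print(a,hit,end=' '); st()
    if hit: break
if not hit:
    print('press',manip.movel(T(-48,0),speed=.03,force_limit=25)); st()
    manip.movel(T(-48,70),speed=.15); manip.sleep(.3); manip.movep(T(-190,140),rot); st()
look('b3')
E
```

```text
0.75 False t 9.80 F [ 2.3 -0.1 -0.4] pos [ 0.5405 -0.1856  0.3376] open 0.0002
0.6 False t 10.09 F [0.3 0.2 0.5] pos [ 0.5344 -0.1847  0.3312] open 0.0003
0.45 False t 10.38 F [ 0.  -0.1 -0.5] pos [ 0.5297 -0.184   0.3239] open 0.0004
0.3 False t 10.68 F [-0.8  0.5 -0.6] pos [ 0.5261 -0.1835  0.3161] open 0.0009
0.2 False t 10.93 F [0.4 0.1 0. ] pos [ 0.5245 -0.1833  0.3108] open 0.0006
press True
t 11.38 F [0.6 0.4 5.4] pos [ 0.5228 -0.1831  0.2998] open 0.0008
t 12.96 F [ 0.5 -0.5 -1. ] pos [ 0.3823 -0.1627  0.436 ] open 0.0003
```

View pics/b3.png

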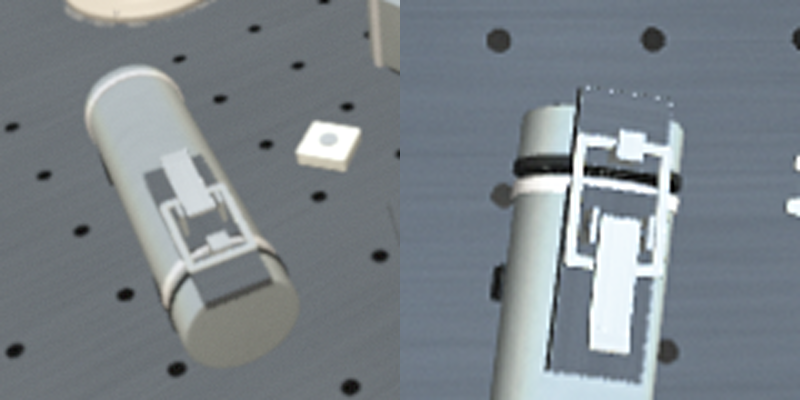

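The lever looks flat, but the force during the swing was suspiciously low. I check heights, bar position and lid gap numerically.

```bash
python3 - <<'E'
from c import *
def S(n,tag):
    z=np.load(f"{n}{tag}.npz"); P=cloud(z['d'],manip.calibration(n)); return z['im'],np.stack([((P-o)@u-L0)*1e3,((P-o)@w)*1e3,(P[...,2]-Z0)*1e3],-1)
for n in("scene","top"):
    im,Q=S(n,'b3'); im0,Q0=S(n,'0'); q=Q.reshape(-1,3)
    print(n)
    for x in range(-75,80,5):
        r=[]
        for lo,hi in((-8,8),(-16,-10),(10,16),(-31,-21),(21,31)):
            k=q[(q[:,0]>=x)&(q[:,0]<x+5)&(q[:,1]>lo)&(q[:,1]<hi)&(q[:,2]>-30)]
            r.append(f"{np.median(k[:,2]):6.1f}/{k[:,2].max():5.1f}" if len(k) else "   -  /  -  ")
        print(x,*r)
# lid end plane before/after, in scene
for t in('0','b1','b2','b3'):
    im,Q=S('scene',t); q=Q.reshape(-1,3)
    for lo,hi in((-100,-80),(-80,-60),(-60,-40),(-40,-25)):
        k=q[(q[:,0]>60)&(q[:,0]<90)&(abs(q[:,1])<30)&(q[:,2]>lo)&(q[:,2]<hi)]; print(t,lo,len(k),np.median(k[:,0]).round(2),end=' | ')
    print()
im,_=S('scene','0'); im3,_=S('scene','b3'); it,_=S('top','b3')
cv2.imwrite('pics/b3z.png',np.hstack([cv2.resize(i,(400,400),interpolation=cv2.INTER_CUBIC) for i in (im3[215:290,150:225],it[170:245,345:420])]))
E
```

```text
scene
-75    -  /  -    -13.9/-13.6  -14.0/-13.3  -15.5/-12.4  -13.6/-12.7
-70    7.4/  8.4  -14.5/  2.8  -15.7/-13.2  -15.6/-14.0  -14.4/-13.8
-65    6.8/  9.5  -13.4/  8.8  -15.2/-15.2  -15.8/-13.7  -15.3/-12.9
-60    3.8/  6.7  -13.8/  4.3  -13.2/  4.1  -15.7/-14.2  -14.6/-14.2
-55    2.9/  5.8  -13.9/  2.4  -14.5/-14.2  -14.6/-13.5  -14.9/-13.9
-50    3.0/  4.2  -14.4/  2.4  -14.1/-13.4  -15.5/-13.2  -13.9/-12.8
-45    2.9/  5.5  -14.2/  3.1  -13.5/-13.3  -15.1/-14.4  -14.1/-13.3
-40    2.4/  4.0    0.9/  4.2  -15.6/-15.6  -22.7/-14.3  -14.1/-14.1
-35    2.9/  4.4    1.9/  4.1    -  /  -    -26.8/-14.3    -  /  -  
-30    2.7/  4.6    2.4/  3.9  -14.5/-14.5  -25.8/-14.6  -15.2/-15.2
-25    3.0/  4.2   -1.4/  3.3   -3.3/ -0.6   -3.5/ -1.1   -9.4/ -3.4
-20    3.0/  4.1    2.4/  3.7   -4.4/ -4.4   -6.0/ -2.0   -2.5/ -0.5
-15    2.6/  4.4   -6.0/  3.9  -14.0/  5.9  -14.3/ -1.4   -3.4/ -1.2
-10  -13.3/  5.6  -13.3/  3.5    2.8/  6.8   -6.3/ -2.2   -2.7/ -1.4
-5  -12.2/  4.2    1.4/  7.9    1.2/  7.0  -18.0/ -2.0   -3.1/ -2.8
0   -0.1/  4.9    0.1/  6.1   -1.5/  6.8  -12.8/ -2.5   -4.3
[... 2755 characters left out ...]
.5  -15.7/-15.3  -15.0/-11.3  -15.6/-13.4  -25.9/-13.8
55  -15.2/-13.4  -14.2/-12.1  -14.8/-13.8  -15.6/-13.0  -21.6/-12.7
60  -15.0/-12.8  -15.8/-13.0  -15.0/-13.0  -15.2/-13.6  -24.7/-12.3
65  -15.0/-12.4  -15.4/-14.9  -15.7/-14.4  -15.5/-13.5  -18.2/-14.5
70  -15.6/-12.8  -14.8/-13.7  -15.2/-14.1  -15.5/-13.6  -15.0/-13.2
75  -15.3/-12.9  -14.8/-14.4  -15.9/-14.4  -14.7/-13.7  -16.5/-13.3
0 -100 249 68.1 | 0 -80 247 69.09 | 0 -60 274 70.25 | 0 -40 105 70.92 | 
b1 -100 239 68.11 | b1 -80 253 69.17 | b1 -60 277 70.27 | b1 -40 107 70.81 | 
b2 -100 251 67.36 | b2 -80 262 67.72 | b2 -60 296 67.94 | b2 -40 122 67.98 | 
b3 -100 253 67.36 | b3 -80 266 67.57 | b3 -60 285 67.78 | b3 -40 131 67.67 |
```

View pics/b3z.png

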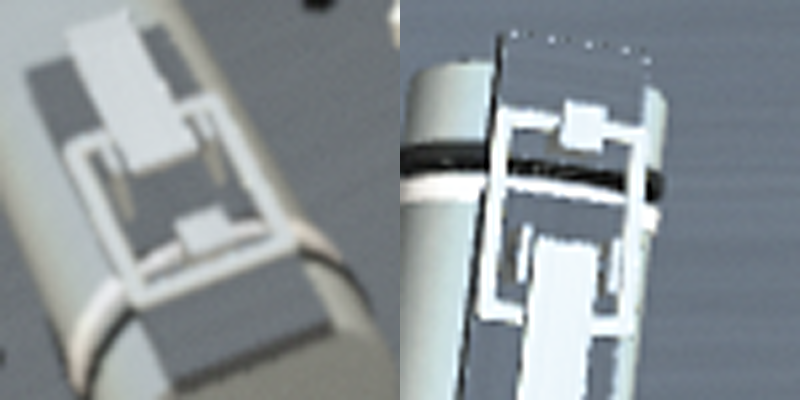

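Measured: the lever is flat (top z ≈ 3 mm along its length) and the bar is under the keeper lip (x ≈ 46, z ≈ −10). The lid face tilt went from about 0.05 to about 0.006 rad. I check that the case is unchanged, then hand in.

```bash
python3 - <<'E'
from c import *
for n,(h,wd) in (("scene",(slice(120,225),slice(250,400))),("top",(slice(165,360),slice(115,215)))):
    a=np.load(f"{n}0.npz"); im,d,c=grab(n)
    P=cloud(d,c)[h,wd]; P0=cloud(a['d'],c)[h,wd]
    m=P0[...,2]>.115; print(n,"case latch px",m.sum(),"median |dz|",np.nanmedian(abs(P-P0)[m]).round(4),"changed>15mm",(abs(d-a['d'])[h,wd]>.015)[m].sum(), "max z",np.nanmax(P0[...,2]).round(3),np.nanmax(P[...,2]).round(3))
st(); manip.sign_off()
E
```

```text
scene case latch px 474 median |dz| 0.0008 changed>15mm 0 max z 0.205 0.206
top case latch px 757 median |dz| 0.0003 changed>15mm 3 max z 0.205 0.205
t 13.16 F [ 0.2  0.6 -0.4] pos [ 0.3828 -0.1627  0.4351] open -0.0
the job is handed in; nothing more can be done
```

The round canister's latch is closed, and I handed the job in at 13.2 s with the arm clear of everything. With closed fingers I tipped the bail over the keeper, swung the lever back along its arc, and pressed it flat until the 25 N force stop.

**Last checks, after the arm let go:**
- **Lever:** flat, with its top at z ≈ 3 mm over most of its length (7–9 mm right at the tip).
- **Bar:** behind the keeper and under its lip, at about (46, -10).
- **Lid:** its tilt fell from about 0.05 to about 0.006 rad, so it is clamped shut.
- **Square case:** its latch is unchanged in both cameras. Three stray pixels differ, out of about 1,200.

**One reading didn't fit:** at the stops along the swing the force never read more than about 3 N, against up to 15 N expected. I only sampled it at the end of each step, so the peak may have been missed. The lid and bar measurements still show the latch closed.

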